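# Lock the stock box's lid in the gift shop

## Robot

A 6-joint arm with a two-finger parallel gripper is mounted at the origin on the work surface. World frame = base frame: x ahead of the robot, y to its left, z up, the work surface at z = 0. Lengths are in m, angles in rad, forces in N, time in s.
With the tool pointing down it reaches from about 0.15 to 0.775 m from the base axis. Payload 6.1 kg.
Tool frame: the origin (TCP) lies between the finger pads; the fingertips stand env.tip_extent ahead of it and the grasp point (between the pads) lies 2 mm behind it (env.tip_extent is the distance from the TCP to the fingertips, in m); z points along the fingers, y is the line along which they close (so a half turn about z gives the same grasp; the last joint's range is limited). The gripper opens to 85 mm and grips with 20 to 120 N. Pads are 22 mm wide; open, the fingers measure 114 mm over their backs; the gripper's body (76 mm by 85 mm) begins 54 mm behind the grasp point. The pads swing forward as they close: fully open they stand 13 mm farther back than shut.
Start: joints at [-1.245, 0.126, -0.04, 1.405, 0, 1.571], TCP at [0.168, -0.497, 0.248] pointing down, gripper open.
Joint ranges: [-2.72, 2.72], [-0.95, 1.95], [-1.27, 1.35], [-1.78, 2.02], [-1.46, 1.47], [-3.14, 3.14]. Speed limits (rad/s): [2.39, 2.39, 3.01, 3.14, 3.14, 3.14].

## Interface

Orientations are given as a 3x3 rotation matrix whose columns are the frame's x, y, z axes.
In Python, from workcell import env gives the robot as it stands. The module is installed in compiled form; this text tells all that it offers.
- The arm moves only by the shell command python3 -m creep 'ROWS' [OPENING] [FORCE]. ROWS is JSON, a list of rows, each a list of 4 numbers: the shift along the world's x, y, z in mm, then the turn about the world's z in rad. A call has exactly 8 rows; each row shifts and turns the commanded pose from where the row before left it; what a row does not reach is not made up. A row lasts 1/12 s, in which the tool goes at most 41.7 mm and 7.16 degrees, less where a joint would pass 70% of its speed; a pose out of reach is approached as far as the arm can. A call with a gripper value outside its range is refused whole. OPENING is the closure, from -1 (fully open) to 1 (shut), set as the call begins (- or left out, the last holds). The fingers move at their own pace and stop on an object; FORCE is the grip in N (left out, the last holds). Time passes only in rows, so rows that do not move let the fingers close, or fill a call up. It gives the time, the measured TCP pose, the force, the opening and the grip force at its end, in the units of the state.
- env.observe(): the state, without advancing time (a new reading comes with each control period).
- env.grab_frame(name): name is "side" or "top"; returns a dict with "color" (480x640x3 uint8, red, green, blue), "fx", "fy", "cx", "cy" (pixels), "R" (3x3) and "t" (3): a world point X has camera coordinates R X + t. Camera axes: x right, y down, z forward; pixel columns grow to the right and rows downward; lengths in m; the calibration is good to about 2 mm. A picture is of the moment at which its call begins. There is no depth.
- env.job_done(): hands the job in; it is judged then, once.
The state is a dict: "time_s": time; "joint_pos": joint angles; "qd": joint speeds; "effort": joint torques, N m; "ee_pos": TCP position; "ee_rot": TCP orientation; "ft_force": force on the tool from outside, world axes, zero at the start; "torque": the same for the moment, N m; "gripper_width": finger opening in m; "grip_force": force on a finger pad.
Only numpy, scipy, OpenCV 4.12 (cv2) and the standard library are available. Lean on these libraries where they do the work, as an engineer would, in place of code of your own. Each camera call takes 0.05 s, during which the arm holds its last target. There are 200 camera calls.

## Task

Lock the lid of the clear stock box with the coral-red clips: flip each of its four side clips down, one after another, until it lies against the side of the box. Do not touch the box with the blue clips, which is still being packed, and do not disturb the white vase.

Things in the scene. Friction and masses are not known exactly. Their poses are not given: they have to be found in the camera images.
- coral_box: Clear stock box, 160 x 120 mm (long side along its x), fixed, with a seated white lid (168 x 128 mm, top at 97 mm) and a coral-red clip mid-side on all four sides, hinged on the lid's edge. Origin: centre of underside, z up. To close one, push shut fingertips (closing line along that side) straight down, centred 12 to 20 mm outside the hinge line, to 54 mm height.
- blue_box: An identical box and lid but with blue clips, also open, to be left untouched; fixed. One box stands left and the other right of the robot's x axis, either way round, centres at least 0.3 m apart. Origin: centre of the underside; axes as for the coral box.
- vase: White ceramic bud vase, loose, 115 mm tall, 80 mm at its widest, beyond the boxes. Origin: centre of its underside.
- coral_box_near (a joint): Hinge angle (rad) of the coral clip on the end at box -x (faces the robot at yaw 0): 0 = down against the box, 1.57 = level outwards, stop at 2. Hinge line through (-89, 0, 89) mm in the box frame. Flap 44 mm wide, 38 mm long, 3 mm thick; end lip, when down, stands 13 mm out, top 55 mm above counter. Stiff: stays where left; needs about 5 N.
- coral_box_far (a joint): Hinge angle (rad) of the coral clip on the end at box +x: 0 = down against the box, 1.57 = level outwards, stop at 2. Hinge line through (+89, 0, 89) mm in the box frame. Flap 44 mm wide, 38 mm long, 3 mm thick; end lip, when down, stands 13 mm out, top 55 mm above counter. Stiff: stays where left; needs about 5 N.
- coral_box_left (a joint): Hinge angle (rad) of the coral clip on the long side on box +y: 0 = down against the box, 1.57 = level outwards, stop at 2. Hinge line through (0, +69, 89) mm in the box frame. Flap 44 mm wide, 38 mm long, 3 mm thick; end lip, when down, stands 13 mm out, top 55 mm above counter. Stiff: stays where left; needs about 5 N.
- coral_box_right (a joint): Hinge angle (rad) of the coral clip on the long side on box -y: 0 = down against the box, 1.57 = level outwards, stop at 2. Hinge line through (0, -69, 89) mm in the box frame. Flap 44 mm wide, 38 mm long, 3 mm thick; end lip, when down, stands 13 mm out, top 55 mm above counter. Stiff: stays where left; needs about 5 N.
There are look-alikes about, which are no part of the job. Leave any black look-alike of the coral_box alone.

How it is judged:
By the outcome, as a careful person would: the job done as asked, in the order asked, and still so for the second after the job is handed in, with the robot touching nothing.
It also fails if it takes over 51 s, if anything falls off the work surface, if the arm or the gripper's body presses on something with over 40 N, if the wrist force passes 120 N, or if a joint passes its speed limit or range.

## Working session

There is one attempt and no reset: what is moved stays moved. The work goes in short steps, Python scripts to look and compute and a shell command to move; the robot and the scene stay as the last step left them, time stands still between calls to the robot, and variables do not carry over. Pictures are saved under pics/ and viewed, at most 10 in all, crops included, and the job is handed in when it is done.

```bash
mkdir -p pics; python3 - <<'E'
from workcell import env
import cv2,pickle
fs={}
for n in("top","side"):
    f=env.grab_frame(n);fs[n]=f;cv2.imwrite(f"pics/{n}0.png",f["color"][:,:,::-1])
pickle.dump(fs,open("f0.pkl","wb"))
print(env.tip_extent,env.observe()["time_s"],env.observe()["ee_rot"],env.observe()["gripper_width"])
E
```

```text
0.017 0.1 [[ 9.47392570e-01  3.20073637e-01 -4.29573320e-04]
 [ 3.20073924e-01 -9.47391601e-01  1.35591703e-03]
 [ 2.70191387e-05 -1.42208094e-03 -9.99998988e-01]] 0.08529647746522039
```

View pics/top0.png

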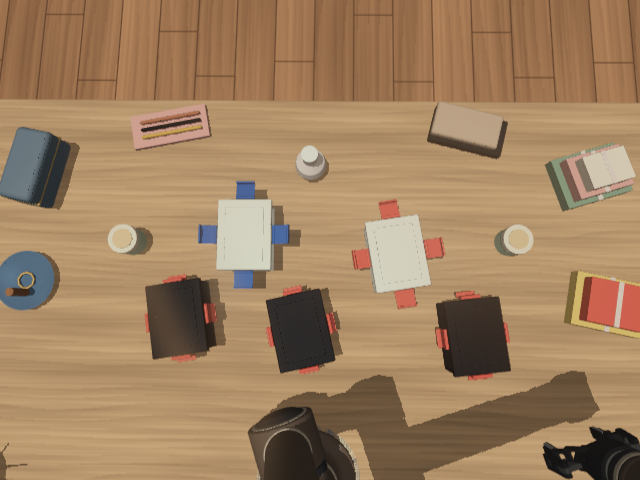

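View pics/side0.png

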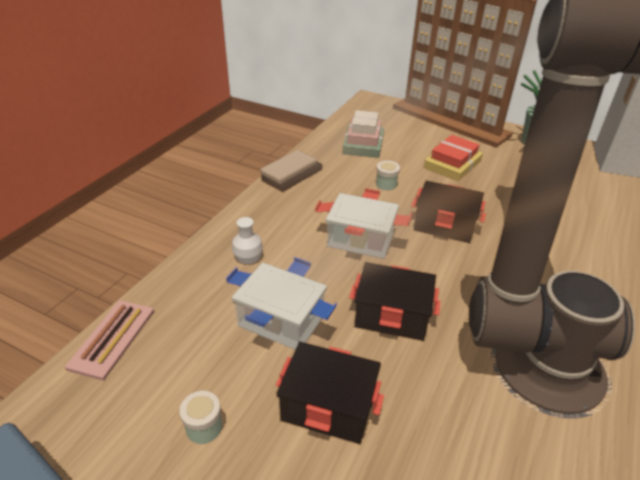

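The top view shows the robot base at about (300,470).

Things that could be mistaken for the coral box:
- Black boxes with red clips at (180,318), (301,330) and (473,336).
- The white box with blue clips at (245,235).
- The white box with coral clips at (397,254). By the description this is the target; in the side view it is at (363,220).

Next I'll measure it and check a close crop.

```bash
cat > h.py <<'E'
import numpy as np,cv2,pickle
def P(f): return np.array([[f["fx"],0,f["cx"]],[0,f["fy"],f["cy"]],[0,0,1]])@np.c_[f["R"],f["t"]]
def ray(f,uv,z):
    R=np.array(f["R"]);c=-R.T@np.array(f["t"])
    d=R.T@np.array([(uv[0]-f["cx"])/f["fx"],(uv[1]-f["cy"])/f["fy"],1]);return c+d*(z-c[2])/d[2]
def proj(f,X):
    p=P(f)@np.r_[X,1];return p[:2]/p[2]
def comps(m,roi):
    x0,y0,x1,y1=roi;k=np.zeros(m.shape,np.uint8);k[y0:y1,x0:x1]=m[y0:y1,x0:x1]
    cs=cv2.findContours(k,cv2.RETR_EXTERNAL,cv2.CHAIN_APPROX_NONE)[0]
    return sorted(cs,key=cv2.contourArea,reverse=True)
E
python3 - <<'E'
from h import *
fs=pickle.load(open("f0.pkl","rb"));t,s=fs["top"],fs["side"]
roi=(340,190,455,315)
hsv=cv2.cvtColor(t["color"],cv2.COLOR_RGB2HSV)
lid=comps(((hsv[...,1]<45)&(hsv[...,2]>150)).astype(np.uint8),roi)[0]
r=cv2.minAreaRect(lid);print("lid",r,cv2.contourArea(lid))
q=cv2.boxPoints(r)
W=np.array([ray(t,p,.097) for p in q]);print(W.round(4),W.mean(0))
e=W-np.roll(W,1,0);print("edges",np.linalg.norm(e,axis=1),np.degrees(np.arctan2(e[:,1],e[:,0])))
red=((hsv[...,1]>130)&((hsv[...,0]<8)|(hsv[...,0]>172))&(hsv[...,2]>120)).astype(np.uint8)
for c in comps(red,roi)[:4]:
    m=cv2.moments(c);p=(m["m10"]/m["m00"],m["m01"]/m["m00"]);print("clip",np.round(p,1),m["m00"],ray(t,p,.095).round(4))
ro=(320,185,405,255);hs=cv2.cvtColor(s["color"],cv2.COLOR_RGB2HSV)
sl=comps(((hs[...,1]<45)&(hs[...,2]>165)).astype(np.uint8),ro)[0]
sa=cv2.approxPolyDP(cv2.convexHull(sl),4,True)[:,0];print("side lid",sa.tolist())
print("predicted side corners",[proj(s,w).round(1).tolist() for w in W])
vt=comps(((hsv[...,1]<50)&(hsv[...,2]>120)).astype(np.uint8),(290,140,332,185))[0];
print("vase",cv2.boundingRect(vt),ray(t,cv2.minEnclosingCircle(vt)[0],.05))
bm=((hsv[...,0]>105)&(hsv[...,0]<130)&(hsv[...,1]>130)).astype(np.uint8)
for c in comps(bm,(190,170,300,300))[:4]: print("blue",cv2.boundingRect(c),ray(t,c[:,0].mean(0),.095).round(3))
cr=np.hstack([cv2.resize(t["color"][185:320,330:465],(400,400)),cv2.resize(s["color"][175:275,310:410],(400,400))])
cv2.imwrite("pics/crop.png",cr[:,:,::-1])
E
```

```text
lid ((396.3815002441406, 253.52023315429688), (72.0308837890625, 57.02845001220703), 80.31121826171875) 3835.5
[[ 0.6    -0.1233  0.097 ]
 [ 0.6243 -0.2551  0.097 ]
 [ 0.4587 -0.2801  0.097 ]
 [ 0.4351 -0.1512  0.097 ]] [ 0.52951656 -0.20240696  0.097     ]
edges [0.16726801 0.13404674 0.16750136 0.13103649] [   9.5931527   -79.53495371 -171.43567102  100.3948417 ]
clip [433.8 247.6] 307.0 [ 0.5436 -0.2898  0.095 ]
clip [405.2 298.1] 299.0 [ 0.4263 -0.222   0.095 ]
clip [388.7 208.9] 278.0 [ 0.6342 -0.1858  0.095 ]
clip [361.  258.7] 277.0 [ 0.5157 -0.1208  0.095 ]
side lid [[327, 217], [340, 194], [397, 205], [388, 232]]
predicted side corners [[325.7, 219.0], [339.3, 191.5], [398.6, 203.6], [389.3, 232.1]]
vase (296, 146, 29, 33) [0.76134875 0.00502638 0.05      ]
blue (272, 226, 16, 17) [0.572 0.069 0.095]
blue (249, 271, 3, 3) [0.482 0.136 0.095]
blue (251, 275, 1, 1) [0.475 0.134 0.095]
blue (287, 226, 1, 1) [0.591 0.053 0.095]
```

View pics/crop.png

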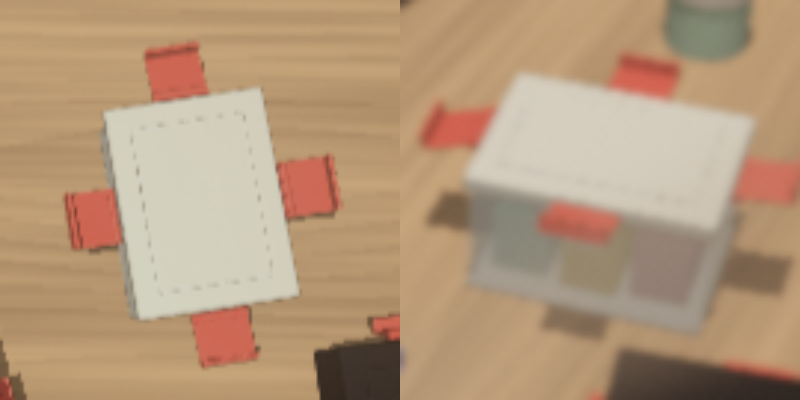

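The crop shows the white lid with coral clips standing out level on all four sides. The black box's corner is at the lower right. I've chosen this box: yaw about 9.7°, centre about (0.530, -0.205). I'll check the lid height by triangulation and start moving towards the near clip.

```bash
python3 - <<'E'
from h import *
fs=pickle.load(open("f0.pkl","rb"));t,s=fs["top"],fs["side"]
def redc(f,roi):
    hsv=cv2.cvtColor(f["color"],cv2.COLOR_RGB2HSV)
    red=((hsv[...,1]>130)&((hsv[...,0]<8)|(hsv[...,0]>172))&(hsv[...,2]>120)).astype(np.uint8)
    return [c[:,0].mean(0) for c in comps(red,roi)[:4]]
T=redc(t,(340,190,455,315));S=redc(s,(312,185,412,240));print(np.round(S,1).tolist())
def tri(a,b):
    X=cv2.triangulatePoints(P(t),P(s),np.float64(a).reshape(2,1),np.float64(b).reshape(2,1))[:,0];return X[:3]/X[3]
for a in T:
    b=min(S,key=lambda b:np.hypot(*(b-proj(s,ray(t,a,.09)))));print(a.round(1),b.round(1),tri(a,b).round(4))
hsv=cv2.cvtColor(t["color"],cv2.COLOR_RGB2HSV)
q=cv2.boxPoints(cv2.minAreaRect(comps(((hsv[...,1]<45)&(hsv[...,2]>150)).astype(np.uint8),(340,190,455,315))[0]))
X=[tri(a,b) for a,b in zip(q,[[327,217],[340,194],[397,205],[388,232]])];print(np.round(X,4),np.mean(X,0))
E
python3 -m creep '[[20,20,0,-0.02],[20,20,0,-0.02],[20,20,0,-0.02],[20,20,0,-0.02],[20,20,0,-0.02],[20,20,0,-0.02],[20,20,0,-0.02],[20,20,0,-0.017]]' 1 40
```

```text
[[323.7, 206.3], [370.9, 193.4], [402.2, 219.8], [353.8, 230.1]]
[433.7 247.6] [370.9 193.4] [ 0.5435 -0.2891  0.0968]
[405.3 298. ] [402.2 219.8] [ 0.4265 -0.2229  0.0914]
[388.9 208.9] [323.7 206.3] [ 0.6374 -0.1874  0.0843]
[361.  258.6] [353.8 230.1] [ 0.5175 -0.1203  0.0933]
[[ 0.5974 -0.1231  0.1047]
 [ 0.6245 -0.2576  0.0875]
 [ 0.4611 -0.2809  0.0907]
 [ 0.4368 -0.1506  0.0968]] [ 0.52993595 -0.2030673   0.094924  ]
time_s: 0.77
ee_pos: [0.3286, -0.3361, 0.248]
ee_rot: [[0.986, 0.167, -0.0], [0.167, -0.986, 0.0], [-0.0, -0.0, -1.0]]
ft_force: [0.1, 0.0, 0.4]
gripper_width: -0.0002
grip_force: 0.0
```

The lid measures about 95 mm high and the clips about 91 mm, which matches the text. Next I go above the near clip.

```bash
python3 -m creep '[[20,23,0,0],[20,23,0,0],[20,23,0,0],[19,23,0,0],[19,22,0,0],[0,0,-30,0],[0,0,-30,0],[0,0,-20,0]]'
python3 - <<'E'
from workcell import env
import cv2,numpy as np
t=env.grab_frame("top")["color"];s=env.grab_frame("side")["color"]
cr=np.hstack([cv2.resize(t[185:320,330:465],(400,400)),cv2.resize(s[125:275,300:450],(400,400))])
cv2.imwrite("pics/c2.png",cr[:,:,::-1])
E
```

```text
time_s: 1.43
ee_pos: [0.4257, -0.2222, 0.1657]
ee_rot: [[0.985, 0.17, -0.002], [0.17, -0.985, 0.001], [-0.002, -0.001, -1.0]]
ft_force: [-0.3, 1.1, -0.7]
gripper_width: -0.0002
grip_force: 0.0
```

View pics/c2.png

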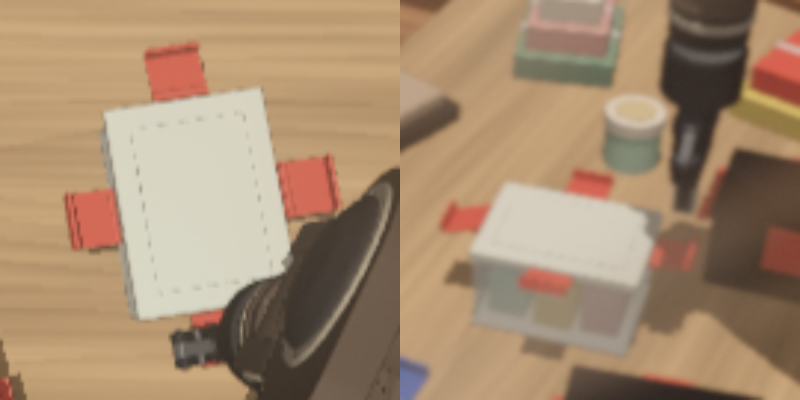

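The fingertips sit above the near clip (left panel about (195,345), right panel (685,205) above the flap at (675,255)). Pushing down now.

```bash
python3 -m creep '[[0,0,-20,0],[0,0,-16,0],[0,0,-14,0],[0,0,-14,0],[0,0,-12,0],[0,0,-11,0],[0,0,-10,0],[0,0,0,0]]'
```

```text
time_s: 2.2
ee_pos: [0.4282, -0.224, 0.0725]
ee_rot: [[0.986, 0.168, 0.005], [0.168, -0.986, -0.001], [0.005, 0.001, -1.0]]
ft_force: [0.5, -0.4, 0.3]
gripper_width: -0.0002
grip_force: 0.5
```

```bash
python3 -m creep '[[0,0,-1,0],[0,0,0,0],[0,0,0,0],[0,0,20,0],[0,0,25,0],[0,0,25,0],[0,0,31,0],[0,0,0,0]]'
python3 -m creep '[[25,4,0,0],[30,5,0,0],[30,5,0,0],[30,5,0,0],[30,5,0,0],[30,6,0,0],[32,5,0,0],[0,0,0,0]]'
python3 - <<'E'
from workcell import env
import cv2,numpy as np
t=env.grab_frame("top")["color"];s=env.grab_frame("side")["color"]
cr=np.hstack([cv2.resize(t[185:320,330:465],(400,400)),cv2.resize(s[125:275,300:450],(400,400))])
cv2.imwrite("pics/c3.png",cr[:,:,::-1])
E
```

```text
time_s: 2.87
ee_pos: [0.4285, -0.2247, 0.1775]
ee_rot: [[0.986, 0.168, 0.008], [0.168, -0.986, -0.004], [0.007, 0.005, -1.0]]
ft_force: [0.9, 0.6, 0.3]
gripper_width: 0.0003
grip_force: 0.0
time_s: 3.53
ee_pos: [0.6376, -0.1872, 0.1692]
ee_rot: [[0.985, 0.17, 0.001], [0.17, -0.985, 0.001], [0.001, -0.001, -1.0]]
ft_force: [-3.1, -0.2, -0.6]
gripper_width: -0.0
grip_force: 0.0
```

View pics/c3.png

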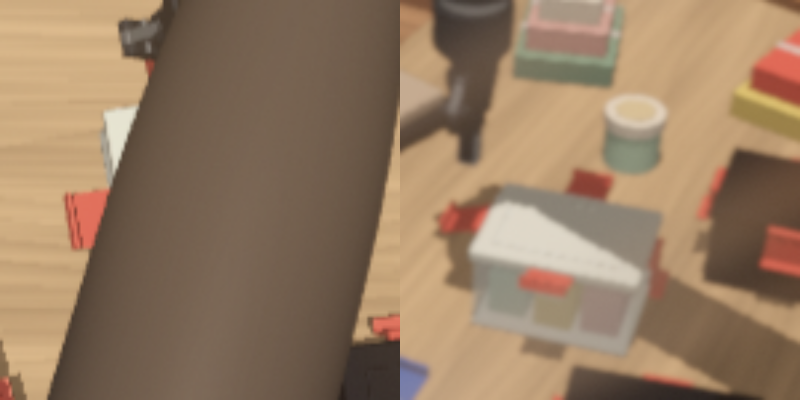

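The near clip now hangs down against the box (right panel at (657,268)), and the tool is over the far clip. I'll let it settle, push down, hold and then rise.

```bash
python3 -m creep '[[0,0,0,0],[0,0,-20,0],[0,0,-16,0],[0,0,-14,0],[0,0,-14,0],[0,0,-14,0],[0,0,-12,0],[0,0,-11,0]]'
python3 -m creep '[[0,0,0,0],[0,0,0,0],[0,0,0,0],[0,0,20,0],[0,0,30,0],[0,0,30,0],[0,0,30,0],[0,0,0,0]]'
```

```text
time_s: 4.3
ee_pos: [0.6339, -0.189, 0.0722]
ee_rot: [[0.986, 0.167, 0.005], [0.167, -0.986, -0.001], [0.005, 0.002, -1.0]]
ft_force: [3.9, 2.0, 23.0]
gripper_width: -0.0
grip_force: 15.0
time_s: 4.97
ee_pos: [0.634, -0.1894, 0.1873]
ee_rot: [[0.986, 0.167, 0.008], [0.167, -0.986, -0.003], [0.007, 0.004, -1.0]]
ft_force: [0.4, -0.5, 0.6]
gripper_width: -0.0001
grip_force: 0.0
```

```bash
python3 -m creep '[[-6,-7,0,0.112],[-6,-7,0,0.112],[-6,-7,0,0.112],[-6,-7,0,0.112],[-6,-7,0,0.112],[-6,-7,0,0.112],[-6,-7,0,0.112],[-6,-7,0,0.112]]'
python3 -m creep '[[-7,-7,0,0.112],[-7,-8,0,0.112],[-7,-8,0,0.112],[-7,-8,0,0.112],[-7,-8,0,0.112],[-6,-6,0,0.115],[0,0,0,0],[0,0,0,0]]'
python3 - <<'E'
from workcell import env
import cv2,numpy as np
print(env.observe()["joint_pos"],env.observe()["ee_pos"])
t=env.grab_frame("top")["color"];s=env.grab_frame("side")["color"]
cr=np.hstack([cv2.resize(t[185:320,330:465],(400,400)),cv2.resize(s[125:275,300:450],(400,400))])
cv2.imwrite("pics/c4.png",cr[:,:,::-1])
E
```

```text
time_s: 5.63
ee_pos: [0.5834, -0.2449, 0.18]
ee_rot: [[0.481, 0.877, -0.001], [0.877, -0.481, 0.0], [-0.0, -0.001, -1.0]]
ft_force: [0.6, 0.8, 0.0]
gripper_width: -0.0
grip_force: 0.0
time_s: 6.3
ee_pos: [0.543, -0.2896, 0.1802]
ee_rot: [[-0.164, 0.987, -0.0], [0.987, 0.164, 0.0], [0.0, -0.0, -1.0]]
ft_force: [-0.5, 0.5, -0.4]
gripper_width: 0.0008
grip_force: 0.0
[-4.89940772e-01  3.04682867e-01  3.47857967e-02  1.30144882e+00
  2.74817338e-05  9.16507872e-01] [ 0.54298186 -0.28957011  0.18020028]
```

View pics/c4.png

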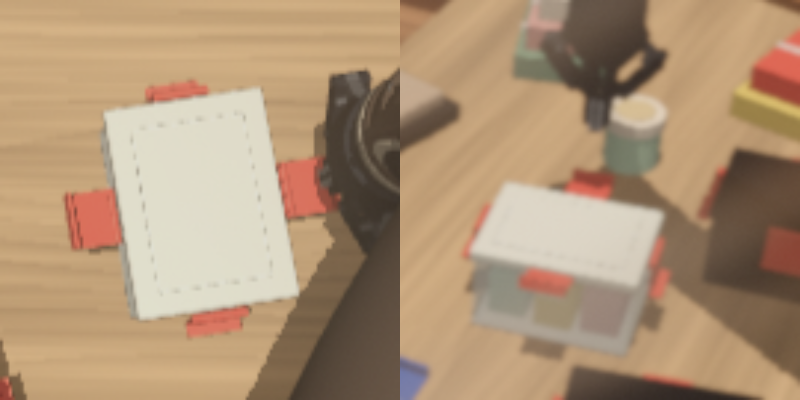

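The near clip (left panel (215,322)) and the far clip (178,92) are both down, and the tool is over the right clip. I'll push that one, then cross to the left: (0.543,-0.2896) to (0.5157,-0.121) is a shift of (-27,+169).

```bash
python3 -m creep '[[0,0,-20,0],[0,0,-20,0],[0,0,-15,0],[0,0,-15,0],[0,0,-14,0],[0,0,-13,0],[0,0,-12,0],[0,0,0,0]]'
python3 -m creep '[[0,0,0,0],[0,0,0,0],[0,0,20,0],[0,0,30,0],[0,0,30,0],[0,0,30,0],[0,0,0,0],[0,0,0,0]]'
python3 -m creep '[[-4,22,0,0],[-4,25,0,0],[-4,25,0,0],[-4,25,0,0],[-4,25,0,0],[-4,25,0,0],[-3,22,0,0],[0,0,0,0]]'
```

```text
time_s: 7.07
ee_pos: [0.5447, -0.2874, 0.0726]
ee_rot: [[-0.168, 0.986, 0.002], [0.986, 0.168, 0.003], [0.003, 0.003, -1.0]]
ft_force: [-0.1, 3.3, 4.8]
gripper_width: -0.0002
grip_force: 2.4
time_s: 7.73
ee_pos: [0.5452, -0.2894, 0.1832]
ee_rot: [[-0.168, 0.986, 0.003], [0.986, 0.168, -0.002], [-0.002, 0.003, -1.0]]
ft_force: [0.3, 1.5, 0.2]
gripper_width: 0.0001
grip_force: 0.0
time_s: 8.4
ee_pos: [0.5156, -0.1168, 0.1797]
ee_rot: [[-0.171, 0.985, -0.003], [0.985, 0.171, 0.002], [0.003, -0.003, -1.0]]
ft_force: [0.4, -0.2, 0.3]
gripper_width: -0.0006
grip_force: 0.0
```

```bash
python3 -m creep '[[0,0,0,0],[0,0,-20,0],[0,0,-20,0],[0,0,-16,0],[0,0,-15,0],[0,0,-14,0],[0,0,-13,0],[0,0,-11,0]]'
python3 -m creep '[[0,0,0,0],[0,0,0,0],[0,0,0,0],[0,0,20,0],[0,0,30,0],[0,0,30,0],[0,0,30,0],[0,0,0,0]]'
python3 -m creep '[[-25,0,10,0],[-25,0,10,0],[-25,0,10,0],[-25,0,10,0],[-25,0,10,0],[-25,0,10,0],[-20,0,0,0],[0,0,0,0]]'
python3 - <<'E'
from workcell import env
import cv2,numpy as np
t=env.grab_frame("top")["color"];s=env.grab_frame("side")["color"]
cr=np.hstack([cv2.resize(t[185:320,330:465],(400,400)),cv2.resize(s[125:275,300:450],(400,400))])
cv2.imwrite("pics/c5.png",cr[:,:,::-1]);cv2.imwrite("pics/top5.png",t[:,:,::-1])
E
```

```text
time_s: 9.07
ee_pos: [0.5169, -0.121, 0.0712]
ee_rot: [[-0.167, 0.986, -0.001], [0.986, 0.167, -0.0], [0.0, -0.001, -1.0]]
ft_force: [-9.7, -2.5, 90.4]
gripper_width: -0.0001
grip_force: 54.8
time_s: 9.73
ee_pos: [0.5194, -0.1217, 0.1875]
ee_rot: [[-0.167, 0.986, 0.007], [0.986, 0.167, -0.002], [-0.003, 0.007, -1.0]]
ft_force: [1.1, -0.4, 1.0]
gripper_width: 0.0003
grip_force: 0.0
time_s: 10.4
ee_pos: [0.3443, -0.1207, 0.2423]
ee_rot: [[-0.166, 0.986, -0.001], [0.986, 0.166, -0.001], [-0.001, -0.001, -1.0]]
ft_force: [0.6, 0.3, -0.3]
gripper_width: -0.0001
grip_force: 0.0
```

View pics/c5.png

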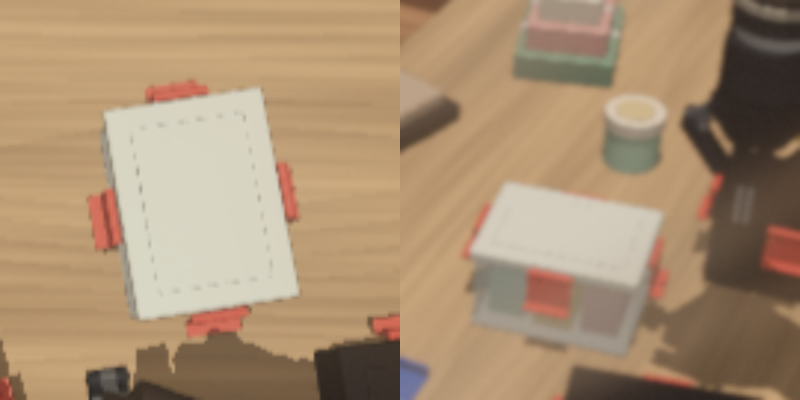

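View pics/top5.png

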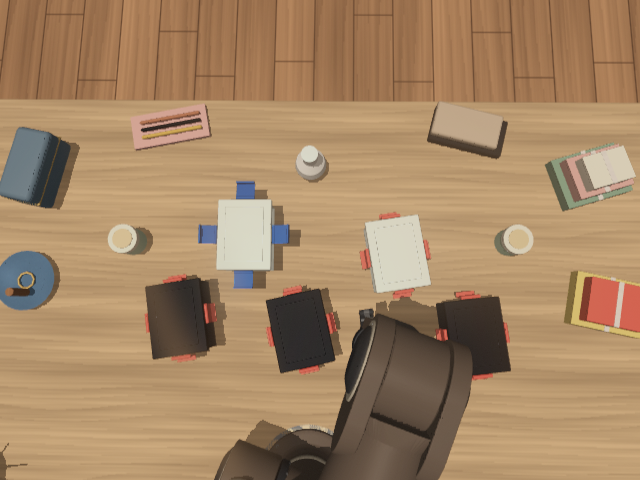

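All four clips look down, and the vase and blue box haven't moved. I'll check each lip's outward offset numerically before handing in.

```bash
python3 - <<'E'
from workcell import env
from h import *
t=env.grab_frame("top");hsv=cv2.cvtColor(t["color"],cv2.COLOR_RGB2HSV)
red=((hsv[...,1]>130)&((hsv[...,0]<8)|(hsv[...,0]>172))&(hsv[...,2]>100)).astype(np.uint8)
a=.169;ex=np.array([np.cos(a),np.sin(a)]);ey=np.array([-ex[1],ex[0]]);c0=np.array([.530,-.2045])
D={"near":(-ex,.089),"far":(ex,.089),"left":(ey,.069),"right":(-ey,.069)}
Q=np.array([ray(t,p,.053)[:2] for p in np.argwhere(red)[:,::-1]])-c0
for n,(d,h) in D.items():
    o=np.array([-d[1],d[0]]);k=(abs(Q@o)<.03)&(Q@d>.06)&(Q@d<.16)
    print(n,"outermost beyond hinge mm",np.percentile(Q[k]@d-h,98)*1000,k.sum())
E
```

```text
near outermost beyond hinge mm 13.029413300756481 133
far outermost beyond hinge mm 13.736001599860368 84
left outermost beyond hinge mm 12.806242212678711 157
right outermost beyond hinge mm 14.698956154482353 72
```

All four lips stand about 13 mm out, as the text gives for closed clips.

```bash
python3 -c "
from workcell import env
print(env.job_done())"
```

```text
the job is handed in; nothing more can be done
None
```

All four coral clips are flipped down against the clear box (lips measured 13–15 mm out, about the 13 mm given for closed); the blue box and vase were left alone, and the job was handed in at about 10.5 s of the 51 s allowed.

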